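Shift the rolling mill's gear lever through the gate into slow forward

TASK

Change the rolling mill's gearbox into slow forward. With the fingertips, push the black-knobbed gear lever out of its slot into the neutral cross channel, then across the gate to the end next to the rolling mill (not the motor end), and then away from the robot until it is fully home in the far slot there. Do not run it into any other gear slot on the way, do not pinch or force it, and leave the things lying about where they are.

Things in the scene. Friction and masses are not known exactly. Their poses are not given: they have to be found in the camera images.
- gearbox: Grey cast gearbox on the bench, 280 x 242 mm on plan, bolted down, casing top 125 mm above the bench. Origin on the bench under its centre, directly below the lever's pivot; x runs from the robot's side to the far side, y to the left, z up; turned by up to 20 degrees. The rolling mill and the motor stand to its left and right; which is on which side changes.
- gate (a point): Centre of the top face of the steel gate plate, 130 x 130 mm, on the gearbox, 150 mm above the bench; axes as the gearbox. Cut in it: a cross channel along y (neutral, x = 0) and three rails along x at y = -30, 0, +30 mm, all 17 mm wide: three near slots (robot's side) and three far slots, ending at x = -43 and +43 mm. The teeth between the rails have round noses.
- lever: Gear lever: a 12 mm steel rod with a 40 mm black ball knob, standing up through the gate plate, stopped by the slot edges. Origin: its pivot inside the gearbox, 45 mm above the bench, about which it tilts both ways. Stiff: it stays where it is left, and takes about 3 to 5 N at the knob to move. It cannot be lifted.
- knob (a point): Centre of the 40 mm black ball knob, 180 mm from the pivot, 225 mm above the bench when the lever is upright and about 211 mm in a corner slot. With joints a (lever_across) and b (lever_along) it lies, in the gearbox frame, at x = 0.180 sin b, y = 0.180 cos b sin a, z = 0.045 + 0.180 cos b cos a (m).
- lever_across (a joint): Sideways tilt of the lever, rad: 0 in the middle rail, +0.29 in the left rail (gearbox +y), -0.29 in the right rail (about 51 mm of knob travel either way), with 0.02 of play; the end rails stop it softly. It can change much only while lever_along is within about 0.025 of 0.
- lever_along (a joint): Fore-and-aft tilt of the lever, rad: 0 in the neutral cross channel, +0.27 fully home in a far slot (away from the robot, gearbox +x, knob 48 mm from neutral), -0.27 fully home in a near slot. The slot ends are buffered: from 0.27 on the push rises by about 2 N per mm at the knob, up to a hard end some 5 mm on. The lever starts in the near slot of the middle rail, between -0.27 and -0.20.
- mill: The rolling mill: a grey cast frame 220 x 200 mm on plan and 285 mm high with two bright steel rolls one over the other, gear wheels and a T-handle on top; origin at the centre of its underside, 275 mm to the left or right of the gearbox origin.
- motor: The electric motor: a finned aluminium cylinder lying along y on a foot, with a black box on top, 152 mm high; origin at the centre of its underside, 275 mm from the gearbox origin on the other side than the mill.
- punches_long: Red box of steel punches, 43 x 95 mm, 68 mm high, loose on the bench before the gearbox; origin under its centre. Leave alone.
- punches_short: Smaller red box of steel punches, 43 x 53 mm, 64 mm high, loose on the bench before the gearbox; origin under its centre. Leave alone.
- bench_block: Flat steel bench block 60 x 100 x 22 mm, loose on the bench; origin under its centre. Leave alone.
- hammer: Hammer, 240 mm long, loose on the bench; origin under its middle. Leave alone.
- file: File with a wooden handle, about 300 mm long, 25 mm high, loose on the bench beyond the gearbox; origin under its middle. Leave alone.
- tin: Small aluminium tin, 38 mm across, 26 mm high, loose on the gearbox casing at its far left corner; origin under its centre. Leave alone.
- eraser: White eraser 22 x 50 x 12 mm, loose on the gearbox casing at its near right corner; origin under its centre. Leave alone.

How it is judged:
By the outcome, as a careful person would: the job done as asked, in the order asked, and still so for the second after the job is handed in, with the robot touching nothing.
It also fails if it takes over 61 s, if anything falls off the work surface, if the arm or the gripper's body presses on something with over 40 N, if the wrist force passes 120 N, or if a joint passes its speed limit or range.

ROBOT

A 7-joint arm with a two-finger parallel gripper is mounted at the origin on the work surface. World frame = base frame: x ahead of the robot, y to its left, z up, the work surface at z = 0. Lengths are in m, angles in rad, forces in N, time in s.
With the tool pointing down it reaches from about 0.35 to 0.9 m from the base axis. Payload 8.1 kg.
Tool frame: the origin (TCP) lies midway between the tips of the shut fingers; the grasp point (between the pads) lies 19 mm behind it; z points along the fingers, y is the line along which they close (so a half turn about z gives the same grasp; the last joint's range is limited). The gripper opens to 92 mm and grips with 3 to 60 N. Pads are 19 mm wide; open, the fingers measure 130 mm over their backs; the gripper's body (75 mm by 190 mm) begins 47 mm behind the grasp point.
Start: joints at [-1.319, 0.434, 0.025, 1.573, -0.012, 1.134, -0.075], TCP at [0.217, 0.586, 0.193] pointing down, gripper open.
Joint ranges: [-2.62, 2.62], [-0.44, 2.09], [-1.27, 1.32], [0.08, 2.57], [-1.32, 4.46], [0.12, 2], [-2.74, 2.74]. Speed limits (rad/s): [2.22, 2.22, 3.01, 3.01, 3.14, 3.14, 3.14].

INTERFACE

Orientations are given as a unit quaternion [x, y, z, w].
In Python, from station import ctrl gives the robot as it stands.
- The arm moves only by the tool send_rows, never from a script. Its arguments are lists of equal length, an entry for each row: "dp": the shift along the tool's x, y, z each as a share of 10 cm, from -1 to 1, a list of three; "dr": the turn, a rotation vector about the tool's x, y, z each as a share of 5 degrees, from -1 to 1, a list of three; "fingers": the opening, from 0 (shut) to 1 (fully open). A call has 1 to 12 rows; each row shifts and turns the commanded pose from where the row before left it, along the tool's axes as they then stand; what a row does not reach is not made up. A row lasts 1/12 s, in which the tool goes at most 41.7 mm and 7.16 degrees, less where a joint would pass 70% of its speed; a pose out of reach is approached as far as the arm can. A call with a number of a shift or a turn outside -1 to 1 is refused whole. A call with a gripper value outside its range is refused whole. The fingers move at their own pace and stop on an object; "grip_force" is the grip in N (left out, the last holds). Time passes only in rows, so rows that do not move let the fingers close. It gives the time, the measured TCP pose, the force, the opening and the grip force at its end, in the units of the state.
- ctrl.sense(): the state, without advancing time (a new reading comes with each control period).
- ctrl.get_image(name): name is "scene" or "side" or "wrist"; returns a dict with "color" (384x512x3 uint8, red, green, blue), "intrinsics" (3x3 intrinsics, pixels), "R" (3x3) and "t" (3): a world point X has camera coordinates R X + t. Camera axes: x right, y down, z forward; pixel columns grow to the right and rows downward; lengths in m; the calibration is good to about 2 mm. A picture is of the moment at which its call begins. There is no depth.
- ctrl.close_job(): hands the job in; it is judged then, once.
Trained networks look in the newest picture that a camera, given by its name, has taken for a name from the list of things; names that differ only in an ending like _2 or _b are one class to them, and where a whole thing is asked for, a point or a joint stands for the part that bears it (a point fixed in the world has none). Each returns a list of dicts, best first, with "score" (0 to 1); they miss things now and then, are a little off and sometimes report something else, mostly with a low value. They report only what shows in the picture. A call takes as long as a camera call.
- ctrl.regions_of(camera, thing): "pixels" (384x512 bool, what is visible of it) and "box" ([left, top, right, bottom] in pixels, round what is visible of it).
- ctrl.tip_of(camera, thing): "centre" ([column, row] in pixels: a listed point, or the origin of a listed thing).
The state is a dict: "time_s": time; "joints": joint angles; "dq": joint speeds; "joint_torque": joint torques, N m; "position": TCP position; "tcp_rot": TCP orientation; "ft_force": force on the tool from outside, world axes, zero at the start; "moment": the same for the moment, N m; "gripper_width": finger opening in m; "finger_force": force on a finger pad.
Only numpy, scipy, OpenCV 4.12 (cv2) and the standard library are available. Lean on these libraries where they do the work, as an engineer would, in place of code of your own. Each camera call takes 0.05 s, during which the arm holds its last target. There are 200 camera calls.

## Working session

There is one attempt and no reset: what is moved stays moved. The work goes in short steps, Python scripts to look and compute and a tool call to move; the robot and the scene stay as the last step left them, time stands still between calls to the robot, and variables do not carry over. Pictures are saved under pics/ and viewed, at most 10 in all, crops included, and the job is handed in when it is done.

Besides the shell and the picture viewer there is one more tool, called after "Request:" by a JSON object that holds its "api" and its "payload", one argument or row to a line. send_rows: Moves the arm, as the interface text tells. Its arguments: {"type":"object","properties":{"dp":{"type":"array","items":{"type":"array","items":{"type":"number"}}},"dr":{"type":"array","items":{"type":"array","items":{"type":"number"}}},"fingers":{"type":"array","items":{"type":"number"}},"grip_force":{"type":"number"}},"required":["dp","dr","fingers"]}

```bash
mkdir -p pics; cat > h.py <<'E'
import numpy as np, cv2
from station import ctrl
def cams(names=("scene","side")):
    return {n:ctrl.get_image(n) for n in names}
def save(im,f): cv2.imwrite(f,im["color"][:,:,::-1])
def ray(im,px):
    K,R,t=[np.array(im[k],float) for k in("intrinsics","R","t")]
    d=R.T@np.linalg.inv(K)@np.array([px[0],px[1],1.]); return -R.T@t,d/np.linalg.norm(d)
def tri(obs):
    A=np.zeros((3,3));b=np.zeros(3)
    for im,p in obs:
        o,d=ray(im,p);P=np.eye(3)-np.outer(d,d);A+=P;b+=P@o
    X=np.linalg.solve(A,b); return X,[np.round(proj(im,X)-p,1) for im,p in obs]
def atz(im,p,z):
    o,d=ray(im,p);return o+d*(z-o[2])/d[2]
def proj(im,X):
    c=np.array(im["R"])@X+np.array(im["t"]);u=np.array(im["intrinsics"])@c;return u[:2]/u[2]
E
python3 - <<'E'
from h import *
C=cams()
for n in C:
    save(C[n],f"pics/{n}0.png"); print(n,"campos",np.round(ray(C[n],(256,192))[0],3))
obs={}
for th in ["knob","gate","lever","gearbox","mill","motor","tin","eraser"]:
    for n in C:
        r=ctrl.tip_of(n,th)
        if r: obs.setdefault(th,[]).append((C[n],np.array(r[0]["centre"]))); print(th,n,np.round(r[0]["centre"],1),round(r[0]["score"],2))
    if len(obs.get(th,[]))==2: print("  ",*tri(obs[th]))
s=ctrl.sense();print(s["position"],s["tcp_rot"],s["time_s"],s["gripper_width"])
E
```

```text
scene campos [1.254 0.325 1.224]
side campos [0.406 0.623 0.665]
knob scene [286.7 184.9] 0.83
knob side [233.2 183.3] 0.82
   [0.59189673 0.09840397 0.21910449] [array([0.4, 0.9]), array([ 0.9, -0.9])]
gate side [222.1 204.3] 0.72
lever side [250.  181.7] 0.2
gearbox scene [281.2 239. ] 0.81
gearbox side [224.8 251.4] 0.81
   [ 0.62754156  0.10051428 -0.00914143] [array([-0.6, -1.1]), array([-1.1,  1.1])]
mill scene [370.  267.3] 0.76
mill side [179.5 362.2] 0.81
   [ 0.61810324  0.37663556 -0.00272401] [array([0.4, 0.5]), array([ 0.7, -0.8])]
motor scene [199.3 206.5] 0.65
motor side [250.9 181.6] 0.79
   [ 0.63353729 -0.17297071  0.00419498] [array([0.1, 0.3]), array([ 0.2, -0.2])]
tin scene [296.6 253.7] 0.58
tin side [170.3 232.6] 0.68
   [0.715947   0.17815794 0.11485629] [array([-0.5, -0.9]), array([-1. ,  0.9])]
eraser scene [267.4 181.1] 0.72
eraser side [271.5 200.6] 0.66
   [0.52959286 0.01497245 0.11284521] [array([0.1, 0.2]), array([ 0.2, -0.1])]
[0.21715525 0.58610648 0.19276828] [1.76525251e-01 9.84296111e-01 4.65788152e-05 5.62027077e-06] 0.9 0.09130854380850574
```

View pics/scene0.png

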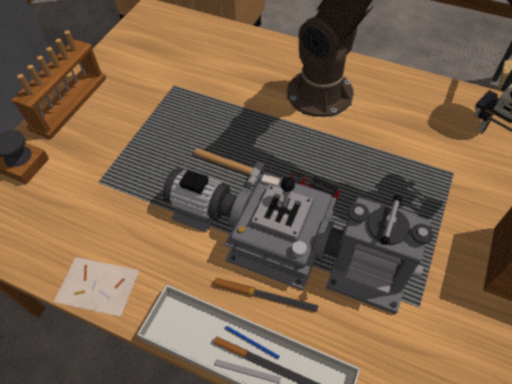

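View pics/side0.png

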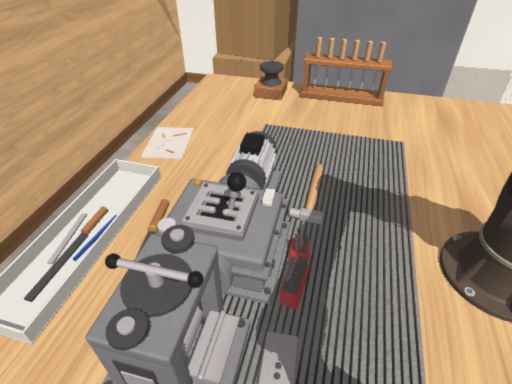

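```bash
cat >> h.py <<'E'
def world(o,yaw,p):
    c,s=np.cos(yaw),np.sin(yaw);return np.array([o[0]+c*p[0]-s*p[1],o[1]+s*p[0]+c*p[1],p[2]])
def overlay(im,o,yaw,f,s=6,win=(110,80)):
    c=proj(im,world(o,yaw,(0,0,.17)));x0,y0=int(c[0]-win[0]/2),int(c[1]-win[1]/2)
    g=cv2.resize(im["color"][y0:y0+win[1],x0:x0+win[0],::-1],None,fx=s,fy=s,interpolation=cv2.INTER_CUBIC)
    def poly(P,col,cl=True):
        q=np.array([(proj(im,world(o,yaw,p))-[x0,y0]+.5)*s for p in P]).astype(int);cv2.polylines(g,[q],cl,col,1)
    h=.065;poly([(-h,-h,.15),(h,-h,.15),(h,h,.15),(-h,h,.15)],(0,255,0))
    for y in(-.03,0,.03): poly([(-.043,y,.15),(.043,y,.15)],(0,0,255),False)
    poly([(0,-.03,.15),(0,.03,.15)],(0,0,255),False)
    poly([(-.14,-.121,.125),(.14,-.121,.125),(.14,.121,.125),(-.14,.121,.125)],(255,255,0))
    cv2.imwrite(f,g)
E
python3 - <<'E'
from h import *
C=cams()
print(atz(C["side"],(222.1,204.3),.15))
a=cv2
overlay(C["scene"],(.627,.101),.028,"pics/o1.png"); overlay(C["side"],(.627,.101),.028,"pics/o2.png")
cv2.imwrite("pics/o.png",np.vstack([cv2.imread("pics/o1.png"),cv2.imread("pics/o2.png")])[:, :][::1])
g=cv2.imread("pics/o.png");cv2.imwrite("pics/o.png",cv2.resize(np.hstack([g[:480],g[480:]]),(800,291)))
E
```

```text
[0.62275955 0.09669212 0.15      ]
```

View pics/o1.png

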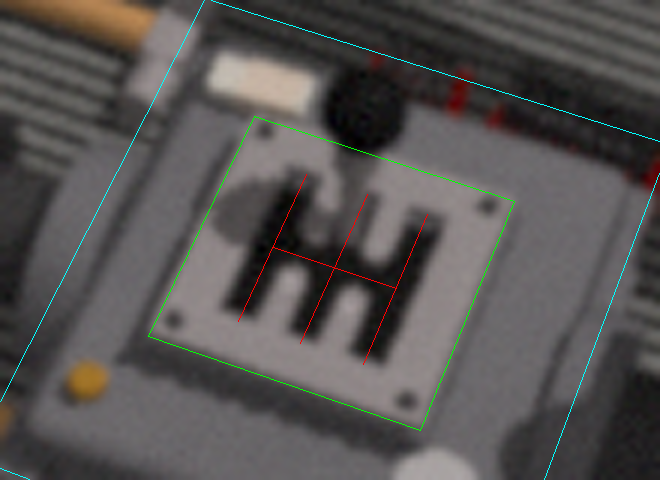

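View pics/o2.png

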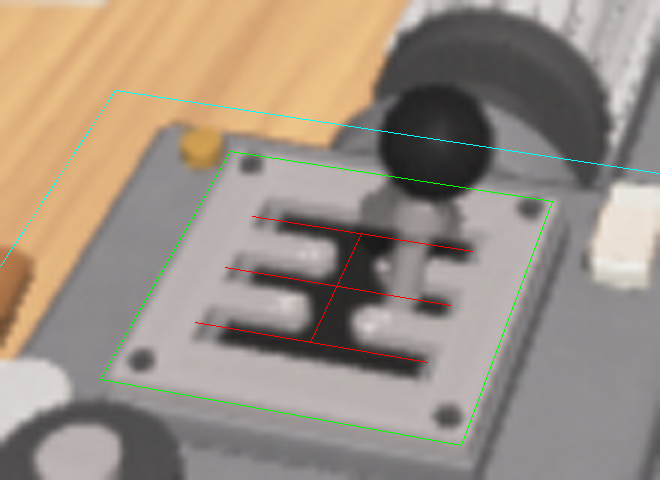

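```bash
python3 - <<'E'
from h import *
from scipy.optimize import least_squares
C=cams()
H={"scene":[(265,130),(487,206),(406,400),(172,320)],"side":[(530,208),(447,415),(140,360),(250,163)]}
Kb={"scene":(365,108),"side":(437,141)}
off={n:np.array([int(v) for v in proj(C[n],world((.627,.101),.028,(0,0,.17)))-np.array([55,40])]) for n in C}
sg=[(-1,-1),(-1,1),(1,1),(1,-1)]
def px(n,p): return np.array(p)/6-.5+off[n]
def res(v):
    return np.concatenate([proj(C[n],world(v[:2],v[2],(a*v[3],b*v[3],.15)))-px(n,p) for n in C for (a,b),p in zip(sg,H[n])])
r=least_squares(res,[.627,.101,.028,.055]);print(r.x,np.round(r.fun,1))
X,e=tri([(C[n],px(n,Kb[n])) for n in C]);print("knob",X,e)
o,y=r.x[:2],r.x[2];c,s=np.cos(y),np.sin(y);d=X[:2]-o;print("local",c*d[0]+s*d[1],-s*d[0]+c*d[1])
E
```

```text
[0.62534211 0.09841815 0.02249174 0.05589271] [-0.4  0.4 -0.1  0.1 -0.4  0.4 -0.2  0.1  0.   0.3  0.3  0.4  0.2  0.2
  0.2  0.4]
knob [0.58729492 0.09723204 0.22291623] [array([0., 0.]), array([ 0., -0.])]
local -0.03806424347289232 -0.00033012987317263855
```

Request:
{"api": "send_rows", "payload": {
  "dp": [
    [0,0,-0.1],
    [0,0,-0.1],
    [0,0,-0.1],
    [0,0,-0.1],
    [0,0,-0.1],
    [-0.125,-0.38,0],
    [-0.125,-0.38,0],
    [-0.125,-0.38,0],
    [-0.125,-0.38,0],
    [-0.125,-0.38,0],
    [-0.125,-0.38,0],
    [-0.125,-0.38,0]
  ],
  "dr": [
    [0,0,-0.864],
    [0,0,-0.864],
    [0,0,-0.864],
    [0,0,-0.864],
    [0,0,-0.864],
    [0,0,0],
    [0,0,0],
    [0,0,0],
    [0,0,0],
    [0,0,0],
    [0,0,0],
    [0,0,0]
  ],
  "fingers": [0,0,0,0,0,0,0,0,0,0,0,0]
}}

```text
time_s: 2.1
position: [0.3108, 0.3202, 0.2429]
tcp_rot: [-0.011, 1.0, 0.0, 0.0]
ft_force: [0.2, -1.0, -0.1]
gripper_width: 0.0168
finger_force: 0.0
```

```bash
cat > st.py <<'E'
from h import *
from scipy.spatial.transform import Rotation as Ro
s=ctrl.sense();o=(.6253,.0984);y=.0225;d=s["position"][:2]-np.array(o);c,q=np.cos(y),np.sin(y)
print("t",s["time_s"],"local mm",np.round(1e3*np.array([c*d[0]+q*d[1],-q*d[0]+c*d[1],s["position"][2]]),1),"w",round(s["gripper_width"],4))
R=Ro.from_quat(s["tcp_rot"]).as_matrix();print("tool y az",np.degrees(np.arctan2(R[1,1],R[0,1])),"z",R[:,2].round(3),"F",np.round(s["ft_force"],2))
E
python3 st.py
```

```text
t 2.1 local mm [-309.4  228.8  242.9] w 0.0168
tool y az 91.26702986992846 z [ 0.     0.001 -1.   ] F [ 0.24 -1.02 -0.09]
```

Request:
{"api": "send_rows", "payload": {
  "dp": [
    [-0.125,-0.38,0],
    [-0.125,-0.38,0],
    [-0.125,-0.38,0],
    [-0.125,-0.38,0],
    [-0.125,-0.38,0],
    [-0.125,-0.38,0],
    [-0.3,0,0.11],
    [-0.3,0,0.11],
    [-0.3,0,0.11],
    [-0.3,0,0.1],
    [0,0,0],
    [0,0,0]
  ],
  "dr": [
    [0,0,0],
    [0,0,0],
    [0,0,0],
    [0,0,0],
    [0,0,0],
    [0,0,0],
    [0,0,0],
    [0,0,0],
    [0,0,0],
    [0,0,0],
    [0,0,0],
    [0,0,0]
  ],
  "fingers": [0,0,0,0,0,0,0,0,0,0,0,0]
}}

```text
time_s: 3.1
position: [0.511, 0.098, 0.1986]
tcp_rot: [-0.011, 1.0, -0.001, -0.001]
ft_force: [0.4, 0.3, 0.7]
gripper_width: 0.0
finger_force: 0.0
```

```bash
python3 st.py; python3 - <<'E'
from h import *
C=cams(("scene","side","wrist"))
save(C["side"],"pics/side1.png")
a=[cv2.resize(C[n]["color"][120:270,180:380,::-1],None,fx=3,fy=3,interpolation=cv2.INTER_CUBIC) for n in("side",)]
cv2.imwrite("pics/s1.png",a[0])
E
```

```text
t 3.1 local mm [-114.2    2.2  198.6] w 0.0
tool y az 91.21150503228813 z [-0.002 -0.001 -1.   ] F [0.37 0.34 0.7 ]
```

View pics/s1.png

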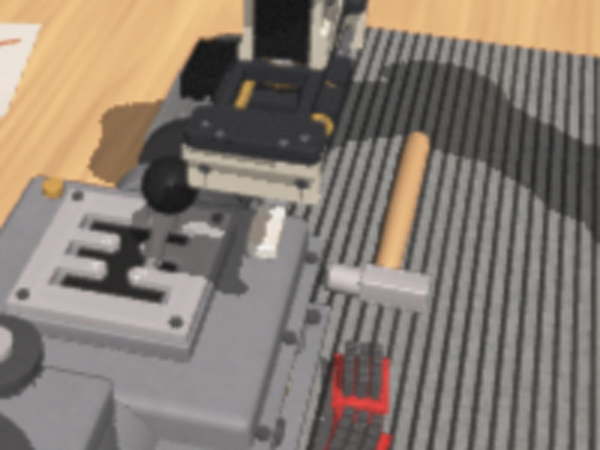

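Request:
{"api": "send_rows", "payload": {
  "dp": [
    [-0.15,-0.01,0],
    [-0.15,-0.01,0],
    [-0.07,0,0],
    [-0.03,0,0],
    [-0.03,0,0],
    [-0.03,0,0],
    [0,0,0]
  ],
  "dr": [
    [0,0,0],
    [0,0,0],
    [0,0,0],
    [0,0,0],
    [0,0,0],
    [0,0,0],
    [0,0,0]
  ],
  "fingers": [0,0,0,0,0,0,0]
}}

```text
time_s: 3.83
position: [0.5565, 0.0976, 0.1999]
tcp_rot: [-0.011, 1.0, 0.0, 0.0]
ft_force: [0.1, -0.3, 0.3]
gripper_width: 0.0004
finger_force: 0.0
```

```bash
python3 st.py
```

```text
t 3.8333 local mm [-68.8   0.7 199.9] w 0.0004
tool y az 91.2778144792893 z [ 0.  0. -1.] F [ 0.1  -0.31  0.28]
```

Request:
{"api": "send_rows", "payload": {
  "dp": [
    [-0.02,0,0],
    [-0.02,0,0],
    [-0.02,0,0]
  ],
  "dr": [
    [0,0,0],
    [0,0,0],
    [0,0,0]
  ],
  "fingers": [0,0,0]
}}

```text
time_s: 4.08
position: [0.5623, 0.0976, 0.1998]
tcp_rot: [-0.011, 1.0, 0.0, -0.0]
ft_force: [-2.4, -0.0, 0.4]
gripper_width: 0.0005
finger_force: 0.8
```

Request:
{"api": "send_rows", "payload": {
  "dp": [
    [-0.02,0,0],
    [-0.02,0,0],
    [-0.02,0,0]
  ],
  "dr": [
    [0,0,0],
    [0,0,0],
    [0,0,0]
  ],
  "fingers": [0,0,0]
}}

```text
time_s: 4.33
position: [0.568, 0.0978, 0.2]
tcp_rot: [-0.011, 1.0, 0.0, -0.001]
ft_force: [-5.7, 0.1, 10.1]
gripper_width: 0.0006
finger_force: 5.1
```

Request:
{"api": "send_rows", "payload": {
  "dp": [
    [-0.02,0,0],
    [-0.02,0,0],
    [-0.02,0,0]
  ],
  "dr": [
    [0,0,0],
    [0,0,0],
    [0,0,0]
  ],
  "fingers": [0,0,0]
}}

```text
time_s: 4.58
position: [0.5747, 0.098, 0.201]
tcp_rot: [-0.011, 1.0, 0.0, 0.0]
ft_force: [-6.2, -0.6, 14.7]
gripper_width: 0.0002
finger_force: 7.4
```

```bash
cat > kn.py <<'E'
from h import *
C=cams();ob=[]
for n in C:
    im=C[n]; r=ctrl.regions_of(n,"knob"); t=ctrl.tip_of(n,"knob")
    print(n,[np.round(x["centre"],1) for x in t[:1]],[(np.round(x["box"],0),int(x["pixels"].sum())) for x in r[:1]])
    if t: ob.append((im,np.array(t[0]["centre"])))
if len(ob)==2:
    X,e=tri(ob);d=X[:2]-np.array([.6253,.0984]);y=.0225;print("knob local",np.round(1e3*np.array([d[0]+y*d[1],d[1]-y*d[0],X[2]]),1),e)
E
python3 st.py;python3 kn.py
```

```text
t 4.5833 local mm [-50.6   0.7 201. ] w 0.0002
tool y az 91.26620318894798 z [ 0.001  0.001 -1.   ] F [-6.22 -0.57 14.73]
scene [array([287. , 185.6])] [(array([279., 181., 295., 210.]), 240)]
side [array([231.1, 181.5])] [(array([220., 178., 241., 206.]), 300)]
knob local [-29.2   2.7 223.8] [array([0.2, 0.6]), array([ 0.6, -0.6])]
```

```bash
python3 - <<'E'
from h import *
C=cams(("scene","side","wrist"))
a=cv2.resize(C["side"]["color"][130:240,180:290,::-1],(390,390),interpolation=cv2.INTER_CUBIC)
b=cv2.resize(C["wrist"]["color"][:,:,::-1],(400,300))
c=cv2.resize(C["scene"]["color"][150:250,235:345,::-1],(400,300),interpolation=cv2.INTER_CUBIC)
g=np.zeros((600,790,3),np.uint8);g[:390,:390]=a;g[:300,390:]=b;g[300:,390:]=c
cv2.imwrite("pics/m2.png",g)
E
```

```text
(no output)
```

View pics/m2.png

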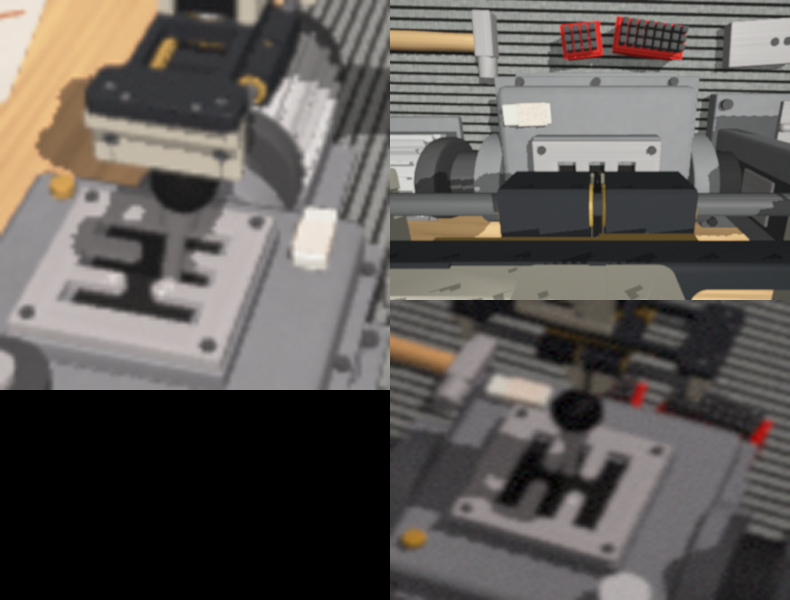

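```bash
python3 - <<'E'
from h import *
C=cams();y=.0225
def loc(X):
    d=X[:2]-np.array([.6253,.0984]);return np.round(1e3*np.array([d[0]+y*d[1],d[1]-y*d[0],X[2]]),1)
X,e=tri([(C["scene"],np.array([286.4,187.0])),(C["side"],np.array([231.3,180.8]))]);print(loc(X),e)
for n in C:
    print(n,[ (x,np.round(proj(C[n],world((.6253,.0984),y,(x,0,.045+np.sqrt(.18**2-x*x)))),1)) for x in(-.038,-.033,-.028,-.023,-.018)])
    t=np.array([-.0506,.0007,.201]);print("tip",proj(C[n],world((.6253,.0984),y,t)),"body front edge",proj(C[n],world((.6253,.0984),y,(-.0506+.0375,.095,.267))))
E
```

```text
[-27.4   0.9 222. ] [array([-0. , -0.1]), array([-0.1,  0.1])]
scene [(-0.038, array([287.4, 184. ])), (-0.033, array([286.8, 185.2])), (-0.028, array([286.1, 186.5])), (-0.023, array([285.5, 187.7])), (-0.018, array([284.8, 189.1]))]
tip [289.0271923  184.76460483] body front edge [320.14012628 192.61660848]
side [(-0.038, array([236.3, 181.8])), (-0.033, array([234. , 181.1])), (-0.028, array([231.6, 180.4])), (-0.023, array([229.2, 179.7])), (-0.018, array([226.9, 179.1]))]
tip [242.45218802 190.51748505] body front edge [206.78812307 192.00331543]
```

Request:
{"api": "send_rows", "payload": {
  "dp": [
    [0.06,0,0],
    [0.06,0,0],
    [0,0,-0.06],
    [0,0,-0.06],
    [0,0,0]
  ],
  "dr": [
    [0,0,0],
    [0,0,0],
    [0,0,0],
    [0,0,0],
    [0,0,0]
  ],
  "fingers": [0,0,0,0,0]
}}

```text
time_s: 5.55
position: [0.5636, 0.0977, 0.2132]
tcp_rot: [-0.011, 1.0, 0.0, 0.001]
ft_force: [0.3, -0.2, 0.1]
gripper_width: 0.0006
finger_force: 0.0
```

```bash
python3 st.py;python3 kn.py
```

```text
t 5.55 local mm [-61.7   0.7 213.2] w 0.0006
tool y az 91.26830059401776 z [ 0.002  0.001 -1.   ] F [ 0.34 -0.16  0.09]
scene [array([284.6, 185.6])] []
side [] [(array([222., 172., 243., 210.]), 414)]
```

Request:
{"api": "send_rows", "payload": {
  "dp": [
    [-0.04,0,0],
    [-0.04,0,0],
    [-0.02,0,0]
  ],
  "dr": [
    [0,0,0],
    [0,0,0],
    [0,0,0]
  ],
  "fingers": [0,0,0]
}}

```text
time_s: 6.1
position: [0.5732, 0.0978, 0.2116]
tcp_rot: [-0.011, 1.0, -0.0, 0.0]
ft_force: [0.2, 0.1, 0.2]
gripper_width: 0.0002
finger_force: 0.0
```

Request:
{"api": "send_rows", "payload": {
  "dp": [
    [-0.02,0,0],
    [-0.02,0,0]
  ],
  "dr": [
    [0,0,0],
    [0,0,0]
  ],
  "fingers": [0,0]
}}

```text
time_s: 6.27
position: [0.5768, 0.0979, 0.2116]
tcp_rot: [-0.011, 1.0, -0.0, -0.0]
ft_force: [-0.1, -0.6, -0.3]
gripper_width: 0.0003
finger_force: 0.0
```

Request:
{"api": "send_rows", "payload": {
  "dp": [
    [-0.02,0,0],
    [-0.02,0,0],
    [0,0,0]
  ],
  "dr": [
    [0,0,0],
    [0,0,0],
    [0,0,0]
  ],
  "fingers": [0,0,0]
}}

```text
time_s: 6.52
position: [0.5809, 0.098, 0.2117]
tcp_rot: [-0.011, 1.0, -0.0, 0.0]
ft_force: [-0.1, 0.3, -0.6]
gripper_width: 0.0003
finger_force: 0.0
```

Request:
{"api": "send_rows", "payload": {
  "dp": [
    [-0.02,0,0],
    [-0.02,0,0],
    [0,0,0]
  ],
  "dr": [
    [0,0,0],
    [0,0,0],
    [0,0,0]
  ],
  "fingers": [0,0,0]
}}

```text
time_s: 6.77
position: [0.5849, 0.0981, 0.2117]
tcp_rot: [-0.011, 1.0, -0.0, 0.0]
ft_force: [-0.3, 0.0, 0.0]
gripper_width: 0.0006
finger_force: 0.0
```

```bash
python3 st.py;python3 kn.py
```

```text
t 6.7667 local mm [-40.4   0.6 211.7] w 0.0006
tool y az 91.2661298559908 z [ 0. -0. -1.] F [-0.26  0.03  0.02]
scene [array([288.3, 189.1])] [(array([281., 182., 292., 209.]), 218)]
side [array([231.1, 180.3])] [(array([223., 173., 242., 207.]), 379)]
knob local [-25.6   5.5 223.2] [array([-0.6, -1.4]), array([-1.4,  1.4])]
```

```bash
python3 - <<'E'
from h import *
C=cams(("scene","side"));y=.0225
b=[]
for n in C:
    im=dict(C[n]);s=C[n]["color"].copy()
    c=proj(im,world((.6253,.0984),y,(-.02,0,.2)));x0,y0=int(c[0]-32),int(c[1]-40)
    g=cv2.resize(s[y0:y0+80,x0:x0+65,::-1],None,fx=6,fy=6,interpolation=cv2.INTER_CUBIC)
    for x,col in((-.03,(0,0,255)),(-.02,(0,255,0)),(-.01,(255,0,0))):
        p=(proj(im,world((.6253,.0984),y,(x,0,.045+np.sqrt(.18**2-x*x))))-[x0,y0]+.5)*6
        cv2.drawMarker(g,tuple(int(v) for v in p),col,0,14,1)
    p=(proj(im,world((.6253,.0984),y,(-.0404,.0006,.2117)))-[x0,y0]+.5)*6
    cv2.drawMarker(g,tuple(int(v) for v in p),(0,255,255),1,14,1)
    b.append(g)
cv2.imwrite("pics/m3.png",np.hstack(b))
E
```

```text
(no output)
```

View pics/m3.png

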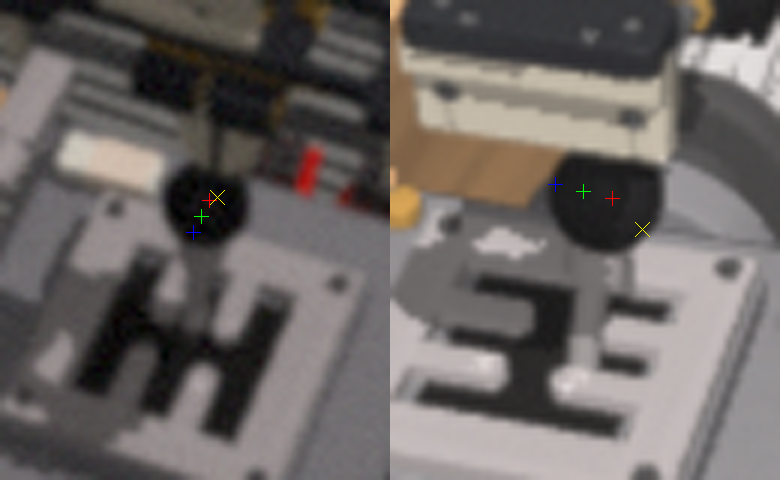

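Request:
{"api": "send_rows", "payload": {
  "dp": [
    [0.2,0,0],
    [0.2,0,0],
    [0.2,0,0],
    [0,0,0]
  ],
  "dr": [
    [0,0,0],
    [0,0,0],
    [0,0,0],
    [0,0,0]
  ],
  "fingers": [0,0,0,0]
}}

```text
time_s: 7.5
position: [0.5213, 0.0967, 0.2117]
tcp_rot: [-0.011, 1.0, 0.0, -0.001]
ft_force: [-0.3, 0.1, 0.3]
gripper_width: 0.0004
finger_force: 0.0
```

```bash
cat > mk.py <<'E'
import sys
from h import *
C=cams(("scene","side"));y=.0225;O=(.6253,.0984)
P=np.array(ctrl.sense()["position"]);b=[]
for n in C:
    im=C[n];c=proj(im,world(O,y,(float(sys.argv[2]),float(sys.argv[3]),.215)));x0,y0=int(c[0]-32),int(c[1]-45)
    g=cv2.resize(im["color"][y0:y0+90,x0:x0+65,::-1],None,fx=6,fy=6,interpolation=cv2.INTER_CUBIC)
    for q,col in((P,(0,255,255)),(P+[0,0,.035],(255,255,0)),(P+[0,0,.066],(255,0,255))):
        for dx,dy in((-.0095,0),(.0095,0),(0,-.019),(0,.019)):
            p=(proj(im,q+[dx,dy,0])-[x0,y0]+.5)*6;cv2.circle(g,tuple(int(v) for v in p),2,col,-1)
    b.append(g)
cv2.imwrite(sys.argv[1],np.hstack(b))
E
python3 mk.py pics/m4.png -.06 0; python3 st.py; python3 kn.py
```

```text
t 7.6 local mm [-100.8    0.8  212.2] w 0.0005
tool y az 91.29283661550559 z [ 0.001  0.001 -1.   ] F [ 0.55 -0.57 -0.29]
scene [array([286.1, 184.7])] [(array([279., 181., 292., 209.]), 250)]
side [array([230.5, 181.7])] [(array([220., 174., 243., 209.]), 389)]
knob local [-29.    1.1 223.9] [array([0.6, 1.4]), array([ 1.4, -1.4])]
```

View pics/m4.png

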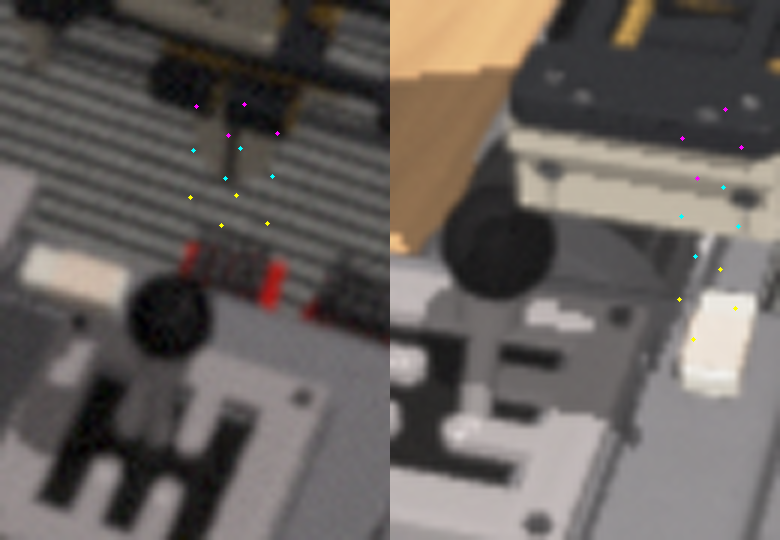

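Request:
{"api": "send_rows", "payload": {
  "dp": [
    [0,0,0.14],
    [0,0,0.14],
    [-0.17,0,0],
    [-0.15,0,0],
    [-0.03,0,0],
    [-0.02,0,0],
    [0,0,0]
  ],
  "dr": [
    [0,0,0],
    [0,0,0],
    [0,0,0],
    [0,0,0],
    [0,0,0],
    [0,0,0],
    [0,0,0]
  ],
  "fingers": [0,0,0,0,0,0,0]
}}

```text
time_s: 8.48
position: [0.5615, 0.0974, 0.1835]
tcp_rot: [-0.011, 1.0, -0.0, -0.0]
ft_force: [0.7, -0.9, -0.1]
gripper_width: 0.0008
finger_force: 0.0
```

Request:
{"api": "send_rows", "payload": {
  "dp": [
    [-0.02,0,0],
    [-0.02,0,0],
    [0,0,0]
  ],
  "dr": [
    [0,0,0],
    [0,0,0],
    [0,0,0]
  ],
  "fingers": [0,0,0]
}}

```text
time_s: 8.73
position: [0.5656, 0.0977, 0.1839]
tcp_rot: [-0.011, 1.0, 0.0, 0.0]
ft_force: [-0.1, 1.2, 0.6]
gripper_width: 0.0004
finger_force: 0.0
```

Request:
{"api": "send_rows", "payload": {
  "dp": [
    [-0.02,0,0],
    [-0.02,0,0],
    [0,0,0]
  ],
  "dr": [
    [0,0,0],
    [0,0,0],
    [0,0,0]
  ],
  "fingers": [0,0,0]
}}

```text
time_s: 8.98
position: [0.5689, 0.0977, 0.1837]
tcp_rot: [-0.011, 1.0, 0.0, -0.001]
ft_force: [-4.7, -0.5, 3.5]
gripper_width: 0.0003
finger_force: 2.3
```

```bash
python3 st.py
```

```text
t 8.9833 local mm [-56.4   0.6 183.7] w 0.0003
tool y az 91.27048148463602 z [-0.001  0.    -1.   ] F [-4.75 -0.51  3.53]
```

Request:
{"api": "send_rows", "payload": {
  "dp": [
    [-0.02,0,0],
    [-0.02,0,0],
    [-0.02,0,0]
  ],
  "dr": [
    [0,0,0],
    [0,0,0],
    [0,0,0]
  ],
  "fingers": [0,0,0]
}}

```text
time_s: 9.23
position: [0.5749, 0.0978, 0.1837]
tcp_rot: [-0.011, 1.0, 0.0, -0.001]
ft_force: [-5.0, -1.8, 2.9]
gripper_width: 0.0007
finger_force: 2.5
```

Request:
{"api": "send_rows", "payload": {
  "dp": [
    [-0.02,0,0],
    [-0.02,0,0],
    [-0.02,0,0]
  ],
  "dr": [
    [0,0,0],
    [0,0,0],
    [0,0,0]
  ],
  "fingers": [0,0,0]
}}

```text
time_s: 9.48
position: [0.5815, 0.098, 0.1838]
tcp_rot: [-0.011, 1.0, 0.0, -0.0]
ft_force: [-4.5, 0.6, 3.6]
gripper_width: 0.0002
finger_force: 2.3
```

```bash
python3 st.py; python3 kn.py
```

```text
t 9.4833 local mm [-43.8   0.5 183.8] w 0.0002
tool y az 91.26565866503641 z [-0.  0. -1.] F [-4.53  0.56  3.6 ]
scene [array([283. , 190.5])] [(array([279., 185., 290., 210.]), 218)]
side [array([225.8, 178.7])] [(array([218., 187., 231., 209.]), 174)]
knob local [-14.1  -3.7 221.4] [array([-0.1, -0.1]), array([-0.1,  0.1])]
```

Request:
{"api": "send_rows", "payload": {
  "dp": [
    [-0.02,0,0],
    [-0.02,0,0],
    [-0.02,0,0],
    [-0.02,0,0]
  ],
  "dr": [
    [0,0,0],
    [0,0,0],
    [0,0,0],
    [0,0,0]
  ],
  "fingers": [0,0,0,0]
}}

```text
time_s: 10.12
position: [0.5898, 0.0982, 0.1838]
tcp_rot: [-0.011, 1.0, 0.0, 0.0]
ft_force: [-3.8, -1.0, 2.5]
gripper_width: 0.0
finger_force: 2.1
```

Request:
{"api": "send_rows", "payload": {
  "dp": [
    [-0.02,0,0],
    [-0.02,0,0],
    [-0.01,0,0],
    [0,0,0]
  ],
  "dr": [
    [0,0,0],
    [0,0,0],
    [0,0,0],
    [0,0,0]
  ],
  "fingers": [0,0,0,0]
}}

```text
time_s: 10.45
position: [0.5949, 0.0983, 0.1837]
tcp_rot: [-0.011, 1.0, -0.0, 0.0]
ft_force: [-3.1, -0.7, 2.3]
gripper_width: 0.0001
finger_force: 1.8
```

```bash
python3 st.py; python3 kn.py
```

```text
t 10.45 local mm [-30.4   0.6 183.7] w 0.0001
tool y az 91.26239620229026 z [ 0. -0. -1.] F [-3.1  -0.75  2.25]
scene [] [(array([275., 191., 290., 213.]), 186)]
side [array([219.5, 181.4])] [(array([213., 184., 228., 208.]), 157)]
```

Request:
{"api": "send_rows", "payload": {
  "dp": [
    [0.15,0,0],
    [0.2,0,0],
    [0,0,-0.2],
    [0,-0.3,0],
    [0,-0.32,0],
    [0,0,0]
  ],
  "dr": [
    [0,0,0],
    [0,0,0],
    [0,0,0],
    [0,0,0],
    [0,0,0],
    [0,0,0]
  ],
  "fingers": [0,0,0,0,0,0]
}}

```text
time_s: 11.25
position: [0.5619, 0.0282, 0.2047]
tcp_rot: [-0.008, 1.0, -0.002, 0.002]
ft_force: [0.2, -1.1, -0.4]
gripper_width: 0.0006
finger_force: 0.0
```

```bash
python3 st.py; python3 kn.py; python3 mk.py pics/m5.png 0 0
```

```text
t 11.25 local mm [-65.  -68.7 204.7] w 0.0006
tool y az 90.86152150188273 z [ 0.003 -0.003 -1.   ] F [ 0.18 -1.11 -0.38]
scene [array([284.5, 193.4])] [(array([277., 187., 291., 212.]), 261)]
side [array([219.2, 179.2])] [(array([210., 170., 230., 210.]), 448)]
knob local [ -3.6   4.8 225.3] [array([0.1, 0.2]), array([ 0.2, -0.2])]
```

View pics/m5.png

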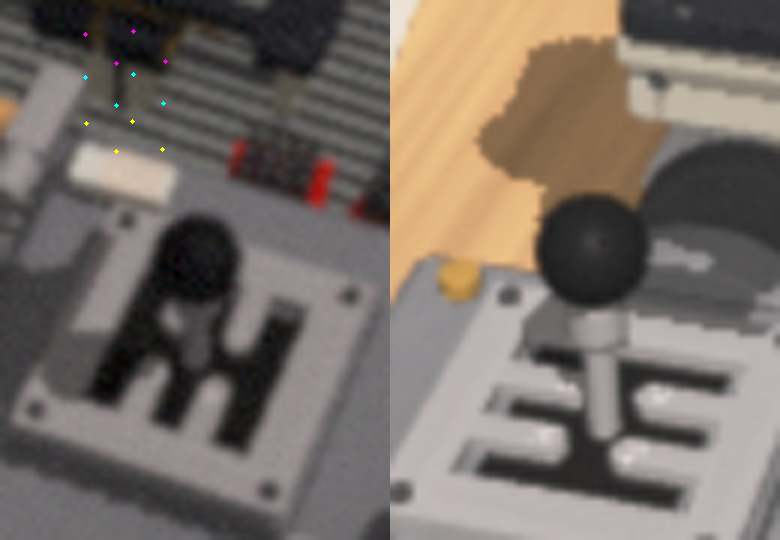

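```bash
python3 - <<'E'
from h import *
C=cams();y=.0225;O=(.6253,.0984);ob=[]
for n,p in(("scene",(199,258)),("side",(203,249))):
    c=proj(C[n],world(O,y,(0,0,.215)));ob.append((C[n],np.array(p)/6-.5+[int(c[0]-32),int(c[1]-45)]))
    print(n,np.round(ob[-1][1],1),[np.round(proj(C[n],world(O,y,(x,0,.225))),1) for x in(-.004,0,.004)])
X,e=tri(ob);d=X[:2]-np.array(O);print(d[0]+y*d[1],d[1]-y*d[0],X[2],e)
E
```

```text
scene [282.7 193.5] [array([282.9, 193. ]), array([282.4, 194.1]), array([281.8, 195.3])]
side [219.3 177. ] [array([220.3, 177.8]), array([218.4, 177.5]), array([216.6, 177.2])]
-0.0017360114479079728 -2.2716451135079696e-05 0.2262453663449833 [array([-0.1, -0.1]), array([-0.1,  0.1])]
```

Request:
{"api": "send_rows", "payload": {
  "dp": [
    [-0.32,0,0],
    [-0.32,0,0],
    [0,0,0.1],
    [0,0,0.1],
    [0,0.1,0],
    [0,0.08,0],
    [0,0,0]
  ],
  "dr": [
    [0,0,0],
    [0,0,0],
    [0,0,0],
    [0,0,0],
    [0,0,0],
    [0,0,0],
    [0,0,0]
  ],
  "fingers": [0,0,0,0,0,0,0]
}}

```text
time_s: 12.33
position: [0.6237, 0.0584, 0.1838]
tcp_rot: [-0.013, 1.0, 0.001, -0.0]
ft_force: [0.6, 0.2, -0.5]
gripper_width: 0.0006
finger_force: 0.0
```

```bash
python3 st.py
```

```text
t 12.3333 local mm [ -2.5 -39.9 183.8] w 0.0006
tool y az 91.45154215326707 z [-0.001  0.002 -1.   ] F [ 0.62  0.21 -0.48]
```

Request:
{"api": "send_rows", "payload": {
  "dp": [
    [0,0.02,0],
    [0,0.02,0],
    [0,0.02,0]
  ],
  "dr": [
    [0,0,0],
    [0,0,0],
    [0,0,0]
  ],
  "fingers": [0,0,0]
}}

```text
time_s: 12.58
position: [0.6244, 0.061, 0.1843]
tcp_rot: [-0.011, 1.0, 0.0, 0.0]
ft_force: [0.2, 0.0, -0.1]
gripper_width: 0.0002
finger_force: 0.3
```

Request:
{"api": "send_rows", "payload": {
  "dp": [
    [0,0.02,0],
    [0,0.02,0],
    [0,0.02,0]
  ],
  "dr": [
    [0,0,0],
    [0,0,0],
    [0,0,0]
  ],
  "fingers": [0,0,0]
}}

```text
time_s: 12.83
position: [0.6246, 0.0661, 0.1844]
tcp_rot: [-0.011, 1.0, -0.0, 0.001]
ft_force: [-0.7, -2.7, 4.1]
gripper_width: 0.0002
finger_force: 2.1
```

Request:
{"api": "send_rows", "payload": {
  "dp": [
    [0,0.02,0],
    [0,0.02,0],
    [0,0.02,0]
  ],
  "dr": [
    [0,0,0],
    [0,0,0],
    [0,0,0]
  ],
  "fingers": [0,0,0]
}}

```text
time_s: 13.08
position: [0.6243, 0.0729, 0.184]
tcp_rot: [-0.011, 1.0, -0.0, 0.0]
ft_force: [-0.3, -2.7, 4.6]
gripper_width: 0.0004
finger_force: 1.9
```

```bash
python3 st.py; python3 kn.py
```

```text
t 13.0833 local mm [ -1.5 -25.5 184. ] w 0.0004
tool y az 91.24701844634453 z [ 0.001 -0.    -1.   ] F [-0.3  -2.69  4.62]
scene [array([282.1, 193.2])] [(array([277., 189., 296., 213.]), 201)]
side [array([215.4, 181.6])] [(array([289., 231., 314., 260.]), 412)]
knob local [  1.1   2.5 221.8] [array([1. , 2.3]), array([ 2.2, -2.2])]
```

Request:
{"api": "send_rows", "payload": {
  "dp": [
    [0,-0.05,0],
    [0,-0.05,0],
    [0,0,0.02],
    [0,0,0.02],
    [0,0,0]
  ],
  "dr": [
    [0,0,0],
    [0,0,0],
    [0,0,0],
    [0,0,0],
    [0,0,0]
  ],
  "fingers": [0,0,0,0,0]
}}

```text
time_s: 13.8
position: [0.6239, 0.0631, 0.179]
tcp_rot: [-0.011, 1.0, 0.0, -0.001]
ft_force: [-0.5, -0.1, -0.0]
gripper_width: 0.0005
finger_force: 0.0
```

```bash
python3 st.py; python3 kn.py;python3 mk.py pics/m6.png 0 0
```

```text
t 13.8 local mm [ -2.2 -35.3 179. ] w 0.0005
tool y az 91.2644117304256 z [-0.001  0.    -1.   ] F [-0.46 -0.09 -0.01]
scene [array([286. , 195.8])] [(array([278., 192., 292., 213.]), 202)]
side [array([218.8, 181.1])] [(array([208., 173., 230., 207.]), 422)]
knob local [ -2.3   8.8 221.4] [array([-0.2, -0.5]), array([-0.5,  0.5])]
```

View pics/m6.png

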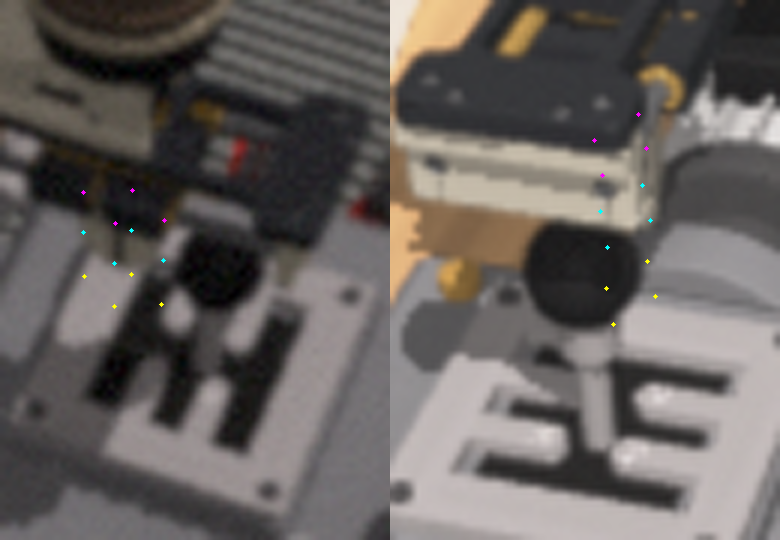

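Request:
{"api": "send_rows", "payload": {
  "dp": [
    [0,0.02,0],
    [0,0.02,0],
    [0,0.02,0],
    [0,0.02,0],
    [0,0.02,0]
  ],
  "dr": [
    [0,0,0],
    [0,0,0],
    [0,0,0],
    [0,0,0],
    [0,0,0]
  ],
  "fingers": [0,0,0,0,0]
}}

```text
time_s: 14.62
position: [0.6242, 0.0729, 0.1798]
tcp_rot: [-0.011, 1.0, -0.0, 0.0]
ft_force: [-0.4, -2.3, 0.6]
gripper_width: 0.0004
finger_force: 1.3
```

Request:
{"api": "send_rows", "payload": {
  "dp": [
    [0,0.02,0],
    [0,0.02,0],
    [0,0.02,0],
    [0,0.02,0],
    [0,0.02,0]
  ],
  "dr": [
    [0,0,0],
    [0,0,0],
    [0,0,0],
    [0,0,0],
    [0,0,0]
  ],
  "fingers": [0,0,0,0,0]
}}

```text
time_s: 15.03
position: [0.624, 0.083, 0.1799]
tcp_rot: [-0.011, 1.0, -0.0, 0.0]
ft_force: [-0.2, -2.1, 2.2]
gripper_width: 0.0001
finger_force: 1.3
```

```bash
python3 st.py; python3 kn.py
```

```text
t 15.0333 local mm [ -1.7 -15.3 179.9] w 0.0001
tool y az 91.25794199108 z [ 0. -0. -1.] F [-0.19 -2.1   2.21]
scene [] [(array([282., 191., 297., 216.]), 201)]
side [array([214.6, 186.8])] [(array([206., 181., 225., 213.]), 389)]
```

Request:
{"api": "send_rows", "payload": {
  "dp": [
    [0,0.02,0.005],
    [0,0.02,0.005],
    [0,0.02,0.005],
    [0,0.02,0.005],
    [0,0.02,0.005]
  ],
  "dr": [
    [0,0,0],
    [0,0,0],
    [0,0,0],
    [0,0,0],
    [0,0,0]
  ],
  "fingers": [0,0,0,0,0]
}}

```text
time_s: 15.75
position: [0.6236, 0.0932, 0.1772]
tcp_rot: [-0.011, 1.0, 0.0, 0.0]
ft_force: [0.6, -2.4, 1.2]
gripper_width: 0.0003
finger_force: 1.2
```

Request:
{"api": "send_rows", "payload": {
  "dp": [
    [0,0.02,0.005],
    [0,0.02,0.005],
    [0,0.02,0.005],
    [0,0.02,0.005]
  ],
  "dr": [
    [0,0,0],
    [0,0,0],
    [0,0,0],
    [0,0,0]
  ],
  "fingers": [0,0,0,0]
}}

```text
time_s: 16.08
position: [0.6235, 0.1012, 0.1752]
tcp_rot: [-0.011, 1.0, 0.0, 0.0]
ft_force: [-0.4, -2.6, 2.2]
gripper_width: 0.0
finger_force: 1.1
```

```bash
python3 st.py; python3 kn.py
```

```text
t 16.0833 local mm [ -1.8   2.9 175.2] w 0.0
tool y az 91.27066384220934 z [ 0.  0. -1.] F [-0.39 -2.6   2.22]
scene [array([292.7, 199.1])] [(array([290., 196., 304., 216.]), 170)]
side [array([214.1, 189.5])] [(array([203., 187., 224., 215.]), 348)]
knob local [ -0.3  29.2 217. ] [array([0.1, 0.1]), array([ 0.1, -0.1])]
```

Request:
{"api": "send_rows", "payload": {
  "dp": [
    [0,0.02,0.005],
    [0,0.02,0.005],
    [0,0.02,0]
  ],
  "dr": [
    [0,0,0],
    [0,0,0],
    [0,0,0]
  ],
  "fingers": [0,0,0]
}}

```text
time_s: 16.63
position: [0.6233, 0.1069, 0.1741]
tcp_rot: [-0.011, 1.0, -0.0, -0.0]
ft_force: [-0.5, -1.5, 0.6]
gripper_width: 0.0006
finger_force: 1.1
```

Request:
{"api": "send_rows", "payload": {
  "dp": [
    [0,0.02,0],
    [0,0.01,0],
    [0,0,0]
  ],
  "dr": [
    [0,0,0],
    [0,0,0],
    [0,0,0]
  ],
  "fingers": [0,0,0]
}}

```text
time_s: 16.88
position: [0.6231, 0.1103, 0.1739]
tcp_rot: [-0.011, 1.0, -0.0, -0.0]
ft_force: [0.9, -2.2, -1.0]
gripper_width: 0.0003
finger_force: 0.8
```

```bash
python3 st.py; python3 kn.py
```

```text
t 16.8833 local mm [ -2.   12.  173.9] w 0.0003
tool y az 91.29384629428755 z [-0.001 -0.    -1.   ] F [ 0.87 -2.24 -1.02]
scene [array([301.8, 200.5])] [(array([290., 199., 304., 216.]), 164)]
side [array([208.9, 194.3])] [(array([200., 192., 222., 215.]), 319)]
knob local [  0.6  54.3 225.5] [array([0.1, 0.3]), array([ 0.3, -0.3])]
```

Request:
{"api": "send_rows", "payload": {
  "dp": [
    [0,0.01,0],
    [0,0.01,0],
    [0,0,0]
  ],
  "dr": [
    [0,0,0],
    [0,0,0],
    [0,0,0]
  ],
  "fingers": [0,0,0]
}}

```text
time_s: 17.43
position: [0.6232, 0.1121, 0.1742]
tcp_rot: [-0.011, 1.0, 0.0, -0.0]
ft_force: [-0.3, -2.0, -1.4]
gripper_width: 0.0003
finger_force: 0.9
```

Request:
{"api": "send_rows", "payload": {
  "dp": [
    [0,0.01,0],
    [0,0.01,0],
    [0,0,0]
  ],
  "dr": [
    [0,0,0],
    [0,0,0],
    [0,0,0]
  ],
  "fingers": [0,0,0]
}}

```text
time_s: 17.68
position: [0.6232, 0.1142, 0.1742]
tcp_rot: [-0.011, 1.0, 0.0, -0.0]
ft_force: [0.9, -2.3, -0.2]
gripper_width: 0.0004
finger_force: 0.9
```

Request:
{"api": "send_rows", "payload": {
  "dp": [
    [0,0.01,0],
    [0,0.01,0],
    [0,0,0]
  ],
  "dr": [
    [0,0,0],
    [0,0,0],
    [0,0,0]
  ],
  "fingers": [0,0,0]
}}

```text
time_s: 17.93
position: [0.6231, 0.1163, 0.1742]
tcp_rot: [-0.011, 1.0, 0.0, -0.0]
ft_force: [0.1, -2.2, -1.1]
gripper_width: 0.0003
finger_force: 0.8
```

```bash
python3 st.py; python3 kn.py
```

```text
t 17.9333 local mm [ -1.8  18.  174.2] w 0.0003
tool y az 91.2864540185274 z [-0.  0. -1.] F [ 0.11 -2.25 -1.06]
scene [array([301.7, 202. ])] [(array([295., 199., 306., 217.]), 157)]
side [array([211.7, 197.2])] [(array([201., 194., 221., 217.]), 309)]
knob local [ -2.4  52.8 215.9] [array([-0.2, -0.3]), array([-0.4,  0.3])]
```

Request:
{"api": "send_rows", "payload": {
  "dp": [
    [0,-0.15,0],
    [0,-0.15,0],
    [0,0,-0.2],
    [0.25,0,-0.1],
    [0.25,0,0],
    [0.25,0,0],
    [0,0,0]
  ],
  "dr": [
    [0,0,0],
    [0,0,0],
    [0,0,0],
    [0,0,0],
    [0,0,0],
    [0,0,0],
    [0,0,0]
  ],
  "fingers": [0,0,0,0,0,0,0]
}}

```text
time_s: 18.82
position: [0.5449, 0.0823, 0.2045]
tcp_rot: [-0.01, 1.0, 0.0, -0.001]
ft_force: [0.2, 0.4, -1.4]
gripper_width: 0.0009
finger_force: 0.0
```

```bash
python3 st.py; python3 kn.py; python3 - <<'E'
from h import *
C=cams();y=.0225;O=(.6253,.0984)
for n in C:
    im=C[n]["color"];r=ctrl.regions_of(n,"knob")
    # dark-blob circle: mask of knob colour near box
    b=r[0]["box"];x0,y0,x1,y1=[int(v) for v in(b[0]-12,b[1]-12,b[2]+12,b[3]+12)]
    g=cv2.cvtColor(im[y0:y1,x0:x1],cv2.COLOR_RGB2GRAY);g4=cv2.GaussianBlur(cv2.resize(g,None,fx=4,fy=4,interpolation=cv2.INTER_CUBIC),(5,5),0)
    d=np.array(C[n]["R"])@world(O,y,(0,.05,.217))+np.array(C[n]["t"]);rad=C[n]["intrinsics"][0][0]*.02/d[2]*4
    h=cv2.HoughCircles(g4,cv2.HOUGH_GRADIENT,1.5,20,param1=100,param2=15,minRadius=int(rad*.88),maxRadius=int(rad*1.12))
    print(n,None if h is None else [np.round([(c[0]+.5)/4-.5+x0,(c[1]+.5)/4-.5+y0,c[2]/4],1) for c in h[0][:3]],
      {Y:np.round(proj(C[n],world(O,y,(0,Y,.045+np.sqrt(.0324-Y*Y)))),1).tolist() for Y in(.044,.050,.056)})
E
```

```text
t 18.8167 local mm [-80.7 -14.3 204.5] w 0.0009
tool y az 91.17306355756966 z [-0.002  0.001 -1.   ] F [ 0.18  0.38 -1.39]
scene [array([302.4, 203.6])] [(array([290., 197., 310., 214.]), 228)]
side [array([147.9, 244.8])] [(array([200., 185., 222., 216.]), 416)]
knob local [ 48.1 118.6 218.4] [array([17.2, 21.5]), array([ 25.4, -29.7])]
scene [array([301.9, 201.3,   7. ], dtype=float32), array([303.1, 215.9,   6.9], dtype=float32)] {0.044: [298.1, 200.6], 0.05: [300.3, 201.6], 0.056: [302.4, 202.8]}
side [array([211.1, 197.4,  10.6], dtype=float32), array([231.3, 199.3,  10. ], dtype=float32)] {0.044: [211.5, 193.1], 0.05: [210.6, 195.7], 0.056: [209.6, 198.3]}
```

Request:
{"api": "send_rows", "payload": {
  "dp": [
    [0,0.2,0],
    [0,0.2,0],
    [0,0.2,0],
    [0,0,0.14],
    [0,0,0.14],
    [-0.2,0,0],
    [-0.15,0,0],
    [-0.05,0,0],
    [0,0,0]
  ],
  "dr": [
    [0,0,0],
    [0,0,0],
    [0,0,0],
    [0,0,0],
    [0,0,0],
    [0,0,0],
    [0,0,0],
    [0,0,0],
    [0,0,0]
  ],
  "fingers": [0,0,0,0,0,0,0,0,0]
}}

```text
time_s: 20.07
position: [0.5885, 0.145, 0.1758]
tcp_rot: [-0.011, 1.0, -0.0, 0.0]
ft_force: [-0.7, -0.1, -0.0]
gripper_width: 0.0002
finger_force: 0.0
```

```bash
python3 st.py
```

```text
t 20.0667 local mm [-35.8  47.4 175.8] w 0.0002
tool y az 91.23755579066916 z [ 0.    -0.001 -1.   ] F [-0.71 -0.07 -0.04]
```

Request:
{"api": "send_rows", "payload": {
  "dp": [
    [-0.02,0,0],
    [-0.02,0,0],
    [-0.02,0,0],
    [-0.02,0,0]
  ],
  "dr": [
    [0,0,0],
    [0,0,0],
    [0,0,0],
    [0,0,0]
  ],
  "fingers": [0,0,0,0]
}}

```text
time_s: 20.4
position: [0.5946, 0.1456, 0.1764]
tcp_rot: [-0.011, 1.0, 0.0, -0.001]
ft_force: [-3.7, 0.3, 3.4]
gripper_width: 0.0005
finger_force: 2.1
```

Request:
{"api": "send_rows", "payload": {
  "dp": [
    [-0.02,0,0],
    [-0.02,0,0],
    [-0.02,0,0],
    [-0.02,0,0]
  ],
  "dr": [
    [0,0,0],
    [0,0,0],
    [0,0,0],
    [0,0,0]
  ],
  "fingers": [0,0,0,0]
}}

```text
time_s: 20.73
position: [0.6035, 0.1456, 0.1763]
tcp_rot: [-0.011, 1.0, 0.0, -0.0]
ft_force: [-3.8, 0.3, 2.1]
gripper_width: 0.0005
finger_force: 1.9
```

Request:
{"api": "send_rows", "payload": {
  "dp": [
    [-0.02,0,0],
    [-0.02,0,0],
    [-0.02,0,0.01],
    [-0.02,0,0.01]
  ],
  "dr": [
    [0,0,0],
    [0,0,0],
    [0,0,0],
    [0,0,0]
  ],
  "fingers": [0,0,0,0]
}}

```text
time_s: 21.07
position: [0.6117, 0.1456, 0.1741]
tcp_rot: [-0.011, 1.0, -0.0, 0.0]
ft_force: [-3.8, -0.5, 2.7]
gripper_width: 0.0007
finger_force: 1.8
```

```bash
python3 st.py; python3 kn.py
```

```text
t 21.0667 local mm [-12.5  47.5 174.1] w 0.0007
tool y az 91.26491384808564 z [ 0. -0. -1.] F [-3.78 -0.48  2.66]
scene [array([299.1, 207.1])] [(array([288., 202., 307., 220.]), 216)]
side [array([201.8, 196. ])] []
knob local [ 16.7  53.2 216.7] [array([0.1, 0.2]), array([ 0.2, -0.2])]
```

Going in properly (knob x ≈ 17, y ≈ 53). Continue to home.

Request:
{"api": "send_rows", "payload": {
  "dp": [
    [-0.02,0,0.005],
    [-0.02,0,0.005],
    [-0.02,0,0],
    [-0.02,0,0.005],
    [-0.02,0,0.005]
  ],
  "dr": [
    [0,0,0],
    [0,0,0],
    [0,0,0],
    [0,0,0],
    [0,0,0]
  ],
  "fingers": [0,0,0,0,0]
}}

```text
time_s: 21.78
position: [0.6219, 0.1459, 0.1723]
tcp_rot: [-0.011, 1.0, 0.0, 0.0]
ft_force: [-3.0, 0.4, 2.0]
gripper_width: 0.0006
finger_force: 1.7
```

Request:
{"api": "send_rows", "payload": {
  "dp": [
    [-0.02,0,0],
    [-0.02,0,0.005],
    [-0.02,0,0],
    [-0.02,0,0.005],
    [-0.02,0,0]
  ],
  "dr": [
    [0,0,0],
    [0,0,0],
    [0,0,0],
    [0,0,0],
    [0,0,0]
  ],
  "fingers": [0,0,0,0,0]
}}

```text
time_s: 22.2
position: [0.6317, 0.146, 0.1711]
tcp_rot: [-0.011, 1.0, -0.0, -0.0]
ft_force: [-4.2, 0.5, 0.6]
gripper_width: 0.0003
finger_force: 1.6
```

Request:
{"api": "send_rows", "payload": {
  "dp": [
    [-0.02,0,0],
    [-0.02,0,0],
    [-0.02,0,0]
  ],
  "dr": [
    [0,0,0],
    [0,0,0],
    [0,0,0]
  ],
  "fingers": [0,0,0]
}}

```text
time_s: 22.45
position: [0.6372, 0.1459, 0.1707]
tcp_rot: [-0.011, 1.0, -0.0, -0.001]
ft_force: [-4.0, -1.6, -2.4]
gripper_width: 0.0001
finger_force: 1.9
```

```bash
python3 st.py; python3 kn.py
```

```text
t 22.45 local mm [ 12.9  47.2 170.7] w 0.0001
tool y az 91.25270582048589 z [-0.001 -0.001 -1.   ] F [-4.05 -1.62 -2.4 ]
scene [array([291.8, 215.3])] [(array([288., 210., 305., 225.]), 199)]
side [array([190.3, 197.1])] []
knob local [ 42.8  45.  204.8] [array([0.7, 1.4]), array([ 1.5, -1.4])]
```

Request:
{"api": "send_rows", "payload": {
  "dp": [
    [-0.02,0,0],
    [-0.02,0,0],
    [-0.01,0,0],
    [0,0,0]
  ],
  "dr": [
    [0,0,0],
    [0,0,0],
    [0,0,0],
    [0,0,0]
  ],
  "fingers": [0,0,0,0]
}}

```text
time_s: 23.08
position: [0.6427, 0.1464, 0.1712]
tcp_rot: [-0.011, 1.0, 0.0, 0.0]
ft_force: [-3.6, -0.6, -1.1]
gripper_width: 0.0004
finger_force: 1.7
```

Request:
{"api": "send_rows", "payload": {
  "dp": [
    [-0.01,0,0],
    [0,0,0]
  ],
  "dr": [
    [0,0,0],
    [0,0,0]
  ],
  "fingers": [0,0]
}}

```text
time_s: 23.25
position: [0.6434, 0.1464, 0.1711]
tcp_rot: [-0.011, 1.0, -0.0, -0.0]
ft_force: [-3.2, -1.3, -2.3]
gripper_width: 0.0001
finger_force: 2.0
```

Request:
{"api": "send_rows", "payload": {
  "dp": [
    [-0.01,0,0],
    [0,0,0]
  ],
  "dr": [
    [0,0,0],
    [0,0,0]
  ],
  "fingers": [0,0]
}}

```text
time_s: 23.42
position: [0.6442, 0.1464, 0.171]
tcp_rot: [-0.011, 1.0, -0.0, -0.0]
ft_force: [-4.6, -0.8, -3.8]
gripper_width: 0.0003
finger_force: 2.4
```

Request:
{"api": "send_rows", "payload": {
  "dp": [
    [-0.01,0,0],
    [0,0,0]
  ],
  "dr": [
    [0,0,0],
    [0,0,0]
  ],
  "fingers": [0,0]
}}

```text
time_s: 23.58
position: [0.6449, 0.1464, 0.1709]
tcp_rot: [-0.011, 1.0, -0.0, -0.001]
ft_force: [-6.1, -1.2, -2.6]
gripper_width: 0.0005
finger_force: 2.8
```

Request:
{"api": "send_rows", "payload": {
  "dp": [
    [-0.01,0,0],
    [0,0,0]
  ],
  "dr": [
    [0,0,0],
    [0,0,0]
  ],
  "fingers": [0,0]
}}

```text
time_s: 23.75
position: [0.6457, 0.1464, 0.1707]
tcp_rot: [-0.011, 1.0, -0.0, -0.001]
ft_force: [-6.9, -0.6, -3.3]
gripper_width: 0.0003
finger_force: 3.1
```

```bash
python3 st.py; python3 kn.py
```

```text
t 23.75 local mm [ 21.5  47.5 170.7] w 0.0003
tool y az 91.26939621566342 z [-0.002 -0.    -1.   ] F [-6.88 -0.63 -3.31]
scene [array([293.8, 220.6])] [(array([288., 213., 302., 228.]), 199)]
side [array([186.9, 195.4])] [(array([185., 203., 208., 213.]), 96)]
knob local [ 52.2  50.9 206.8] [array([-0.3, -0.6]), array([-0.7,  0.6])]
```

Request:
{"api": "send_rows", "payload": {
  "dp": [
    [0.05,0,0],
    [0.15,0,0],
    [0.2,0,0],
    [0.2,0,0],
    [0.2,0,0],
    [0,0,-0.3],
    [0.3,0,-0.2],
    [0,0,0],
    [0,0,0]
  ],
  "dr": [
    [0,0,0],
    [0,0,0],
    [0,0,0],
    [0,0,0],
    [0,0,0],
    [0,0,0],
    [0,0,0],
    [0,0,0],
    [0,0,0]
  ],
  "fingers": [0,0,0,0,0,0,0,0,0]
}}

```text
time_s: 24.8
position: [0.5378, 0.1449, 0.2237]
tcp_rot: [-0.011, 1.0, 0.001, 0.003]
ft_force: [-0.0, -0.6, -0.4]
gripper_width: 0.0004
finger_force: 0.0
```

```bash
python3 st.py; python3 kn.py; python3 - <<'E'
from h import *
C=cams();y=.0225;O=(.6253,.0984);ob=[]
for n in C:
    X=.048;p=proj(C[n],world(O,y,(.048,.0496,.211)));x0,y0=int(p[0]-22),int(p[1]-22)
    g=cv2.cvtColor(C[n]["color"][y0:y0+44,x0:x0+44],cv2.COLOR_RGB2GRAY);g4=cv2.GaussianBlur(cv2.resize(g,None,fx=4,fy=4,interpolation=cv2.INTER_CUBIC),(5,5),0)
    d=np.array(C[n]["R"])@world(O,y,(.048,.05,.211))+np.array(C[n]["t"]);rad=C[n]["intrinsics"][0][0]*.02/d[2]*4
    h=cv2.HoughCircles(g4,cv2.HOUGH_GRADIENT,1.5,20,param1=100,param2=15,minRadius=int(rad*.88),maxRadius=int(rad*1.12))
    L=[] if h is None else [np.array([(c[0]+.5)/4-.5+x0,(c[1]+.5)/4-.5+y0]) for c in h[0][:3]]
    print(n,np.round(L,1),"expect home",np.round(p,1)); 
    if L: ob.append((C[n],min(L,key=lambda q:np.linalg.norm(q-p))))
X,e=tri(ob);d=X[:2]-np.array(O);print(d[0]+y*d[1],d[1]-y*d[0],X[2],e)
E
```

```text
t 24.8 local mm [-86.4  48.5 223.7] w 0.0004
tool y az 91.31162898116808 z [ 0.006  0.003 -1.   ] F [-0.03 -0.55 -0.45]
scene [array([294.3, 217.9])] [(array([287., 211., 301., 226.]), 168)]
side [array([185.7, 197.1])] [(array([178., 186., 206., 214.]), 359)]
knob local [ 49.5  53.5 209.5] [array([0.5, 1. ]), array([ 1.1, -1. ])]
scene [[294.1 218.1]
 [292.2 228.2]] expect home [293.6 217.7]
side [[187.6 195.1]
 [168.1 197.3]
 [180.1 175.9]] expect home [188.2 194.3]
0.048566278946429196 0.051127732105668816 0.21047456190193234 [array([0. , 0.1]), array([ 0.1, -0.1])]
```

Knob at (48.6, 51.1, 210.5) mm, home as expected; the arm is clear.

```bash
python3 -c "
from station import ctrl
print(ctrl.close_job())"
```

```text
the job is handed in; nothing more can be done
None
```

The gearbox is in slow forward: the cameras put the lever fully home in the far slot on the rolling mill's side, about 1 mm past the nominal end, and I handed the job in at about 25 s with the arm clear. My first push, with the gripper too high, rode up on the knob (about 15 N upward, lever still in its starting slot), so I backed off and pushed again lower.

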